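# Number the job slips 7 on the marking press

## Robot

A 6-joint arm with a two-finger parallel gripper is mounted at the origin on a cart in front of the work surface, level with it; the furniture and walls round the work are solid. World frame = base frame: x ahead of the robot, y to its left, z up, the work surface at z = 0. Lengths are in mm, angles in degrees, forces in N, time in s.
With the tool pointing down it reaches from about 350 to 850 mm from the base axis. Payload 8.1 kg.
Tool frame: the origin (TCP) lies midway between the tips of the shut fingers; the grasp point (between the pads) lies 19 mm behind it; y points along the fingers, x is the direction in which the jaws open and shut, and the axes are right-handed (so a half turn about y gives the same grasp; the last joint's range is limited). The gripper opens to 85 mm and grips with 20 to 120 N. Pads are 22 mm wide; open, the fingers measure 114 mm over their backs; the gripper's body (76 mm by 85 mm) begins 54 mm behind the grasp point. The pads swing forward as they close: fully open they stand 13 mm farther back than shut.
Start: joints at [-4.893, 7.471, 85.268, -0, 87.261, -4.893], TCP at [600.004, 0.022, 231.292] pointing down, gripper open.
Joint ranges: [-169.43, 169.43], [-51.17, 129.36], [1.28, 143.12], [-76.62, 256.62], [0, 156.53], [-152.29, 152.29]. Speed limits (degrees/s): [136.94, 136.94, 159.86, 180, 180, 180].

## Interface

Orientations are given as [roll, pitch, yaw] about the fixed x, y, z axes, in that order (R = Rz(yaw) Ry(pitch) Rx(roll)).
In Python, from bench import r gives the robot as it stands.
- The arm moves only by the tool move_arm, never from a script. Its arguments are lists of equal length, an entry for each row: "linear": the shift along the tool's x, y, z normalised to -1 to 1, where 1 is 300 mm, a list of three; "twist": the turn, a rotation vector about the tool's x, y, z normalised to -1 to 1, where 1 is pi/2 rad, a list of three; "hand": the opening, from -1 (shut) to 1 (fully open). A call has 1 to 12 rows; each row is the pose to reach, as a shift and turn from the pose measured when the call began, along the tool's axes at that moment; what a row does not reach only later rows make up. A row lasts 1/12 s, in which the tool goes at most 41.7 mm and 7.16 degrees, less where a joint would pass 70% of its speed; a pose out of reach is approached as far as the arm can. A call with a number of a shift or a turn outside -1 to 1 is refused whole. A call with a gripper value outside its range is refused whole. The fingers move at their own pace and stop on an object; "force" is the grip in N (left out, the last holds). Time passes only in rows, so rows that repeat a pose let the fingers close. It gives the time, the measured TCP pose, the force and the opening at its end, in the units of the state.
- r.sense(): the state, without advancing time (a new reading comes with each control period).
- r.snapshot(name): name is "scene" or "side" or "wrist"; returns a dict with "frame" (420x560x3 uint8, red, green, blue), "range_z" (420x560 float32, mm along the optical axis (not along the pixel's ray), 0 where there is no reading), "intrinsics" (3x3 intrinsics, pixels), "R" (3x3) and "t" (3): a world point X has camera coordinates R X + t; the wrist camera has in their place "hand_eye" (4x4, takes a point from camera to tool coordinates, whose origin is the TCP and whose axes are the tool frame's). Camera axes: x right, y down, z forward; pixel columns grow to the right and rows downward; lengths in mm; the calibration is good to about 2 mm. A picture is of the moment at which its call begins: read the wrist's pose just before it.
- r.hand_in(): hands the job in, once; it reports no verdict.
The state is a dict: "time": time; "joint_pos": joint angles; "qd": joint speeds; "joint_efforts": joint torques, N m; "tool_pos": TCP position; "tcp_rot": TCP orientation; "ft_force": force on the tool from outside, world axes, zero at the start; "wrist_torque": the same for the moment, N m; "finger_gap": finger opening in mm.
Only numpy, scipy, OpenCV 4.12 (cv2) and the standard library are available. Lean on these libraries where they do the work, as an engineer would, in place of code of your own. Each camera call takes 0.05 s, during which the arm holds its last target. There are 200 camera calls.

## Task

Mark the top job slip with batch number 7 on the small pillar press. Push the slip pad fully home under the head against its back stop, roll the knurled number wheel by rubbing a fingertip over its top until the 7 has clicked in and stands square in the little window, then push the palm button down firmly until the print foot bears hard on the slip, and let the head spring back up. The head is sprung and the wheel is part of it, so lean on the wheel only as hard as it takes to roll it: the foot must not touch the slip before the 7 is in the window and the pad is home, the press must never be pushed with more than about 25 N, and the pencil, loupe and wax block beside it stay where they are.

Things in the scene. Friction and masses are not known exactly. Their poses are not given: they have to be found in the camera images.
- press: marking press fixed to the bench, 190 x 114 mm, turned up to 0.3 rad. Origin: centre of its underside, on the bench; x = its rear (away from the robot), y = its left, z up. Base plate top at z = 26 mm, side guides at y = +-40 mm (9 mm high). Two 15 mm pillars at x = 70, y = +-39 mm, 124 mm high, guide the sprung head. In front of x = -40 mm nothing stands above the base but the guides and the pad
- stop (a point): middle of the front face of the steel back stop on the press's base, 30 mm behind the press's origin, 32 mm above the bench: the slip pad's far end belongs hard against this face (14 mm high, on the base plate)
- slip_pad: loose pad of paper job slips, 106 x 76 x 13 mm (x, y, z), flat on the base plate between the side guides (2 mm play a side), its far end 12 to 32 mm short of the stop. Origin: centre of its underside; home, it lies 23 mm in front (-x) of the press's origin. Its near end, 53 mm in front of its origin, sticks out towards the robot to be pushed; it slides with under 1.5 N
- head: sprung head of the press: block, wheel, hood and button, moving straight down together. Origin: under the wheel's axle at the height of the print foot's underside (20 x 18 mm foot, 10 mm to -y), 40 mm above the bench when up, 2 mm over the slip. Sinks from about 5 N of downward push, 1 mm per 2 N more; the foot meets the slip at about 9 N; what is pushed beyond that marks it, and takes 8 N: 18 to 24 N in all
- wheel (a joint): angle of the number wheel, rad: number n is square in the window at 0.628 n (7 at 4.398; or a full turn off). Rolling its top towards the robot (-x) raises the number, 1 rad per 38 mm of rim, endlessly. A sprung roller pulls it into each number and holds it with about 2.5 N at the rim: a fingertip needs 4 to 7 N of push to roll it, with less it slips. Starts at 0.5 to 3.3
- wheel_top (a point): topmost point of the knurled steel rim at mid width, 126 mm above the bench with the head up; moves with the head only. Rim radius 38 mm, width 20 mm along the press's y, bare over its whole top half. The hood over the white number band right of it (-y) is 5 mm lower, a cheek left of it 25 mm lower; the button's edge is 45 mm behind it (+x)
- button_top (a point): centre of the top of the black mushroom palm button on the head, 34 mm across (middle 14 mm flat), 136 mm above the bench with the head up; it is pressed straight down
- window (a point): centre of the small window (15 x 15 mm) in the dark hood, facing the robot and 48 degrees upwards, in which one number of the white band is read: black figures 10 mm high
- pencil: pencil, 160 mm long, 7 mm thick, on the bench left of the press; origin at the middle of its underside
- loupe: black folding loupe, 39 x 21 x 21 mm, on the bench left of the press; origin at the centre of its underside
- wax_block: green block of carving wax, 37 x 53 x 24 mm, on the bench left of the press; origin at the centre of its underside

How it is judged:
By the outcome, as a careful person would: the job done as asked, in the order asked, and still so for the second after the job is handed in, with the robot touching nothing.
It also fails if it takes over 72 s, if anything falls off the work surface, if the arm or the gripper's body presses on something with over 40 N, if the wrist force passes 120 N, or if a joint passes its speed limit or range.

## Working session

There is one attempt and no reset: what is moved stays moved. The work goes in short steps, Python scripts to look and compute and a tool call to move; the robot and the scene stay as the last step left them, time stands still between calls to the robot, and variables do not carry over. Pictures are saved under pics/ and viewed, on a budget of 10 in all, crops included, one or two more only if the job needs it, and the job is handed in when it is done.

Besides the shell and the picture viewer there is one more tool, called after ">>>" as name(argument=value, ...) on one line, values as JSON. move_arm: Moves the arm, as the interface text tells. Scaled input: -1 to 1 covers 300 mm each way for a shift and pi/2 rad each way for a turn. Its arguments: {"type":"object","properties":{"linear":{"type":"array","items":{"type":"array","items":{"type":"number","minimum":-1,"maximum":1}}},"twist":{"type":"array","items":{"type":"array","items":{"type":"number","minimum":-1,"maximum":1}}},"hand":{"type":"array","items":{"type":"number"}},"force":{"type":"number"}},"required":["linear","twist","hand"]}

```bash
ls; mkdir -p pics
python3 - <<'E'
from bench import r
import cv2,numpy as np
s=r.sense();print(s)
a=[]
for n in("scene","side"):
    d=r.snapshot(n);np.savez(f"pics/{n}0.npz",**d);a.append(d["frame"])
    print(n,d["intrinsics"].tolist(),d["R"].tolist(),d["t"].tolist())
im=np.hstack(a)[...,::-1]
cv2.imwrite("pics/a.png",cv2.resize(im,(800,300),interpolation=cv2.INTER_AREA))
E
```

```text
pics
{'time': 0.0, 'joint_pos': array([-4.89447640e+00,  7.51592233e+00,  8.53294224e+01, -5.65541553e-04,
        8.72621101e+01, -4.89407911e+00]), 'qd': array([-0.04154173, -0.07328631, -0.06814962, -0.09462371, -0.03375449,
       -0.09561112]), 'joint_efforts': array([-1.90700346e-03, -5.69404185e+01, -5.00557995e+01, -2.19391650e-04,
        1.44415747e-02,  7.24149572e-05]), 'tool_pos': array([5.99444909e+02, 5.14296649e-02, 2.30234580e+02]), 'tcp_rot': array([-8.99913954e+01,  1.07111274e-01, -3.61708094e-04]), 'ft_force': array([ 0.21699703, -0.79593875,  0.19141288]), 'wrist_torque': array([ 0.00409354,  0.02532047, -0.05087073]), 'finger_gap': 85.38775402546268}
scene [[500.66814729601026, 0.0, 274.2393615719131], [0.0, 500.66814729601026, 213.80411597385793], [0.0, 0.0, 1.0]] [[-0.8197448767799588, -0.5726022016998025, 0.012043903086160377], [-0.3726164225602932, 0.5172368250633441, -0.7704693818944142], [0.4349429142213712, -0.6360760846053954, -0.6373632213751356]] [554.6692776679035, 223.6537154735232, 770.140107020967]
side [[487.7255980307976, 0.0, 282.8336674355349], [0.0, 487.7255980307976, 210.01594036900198], [0.0, 0.0, 1.0]] [[0.9132265388691511, -0.4074422364147798, -0.0028482784964603356], [-0.2599481464702463, -0.5772270603085784, -0.7741032760518458], [0.3137582665871198, 0.7076720602318839, -0.6330529245769319]] [-471.93328363689335, 335.71699487326265, 633.522435640584]
```

View pics/a.png

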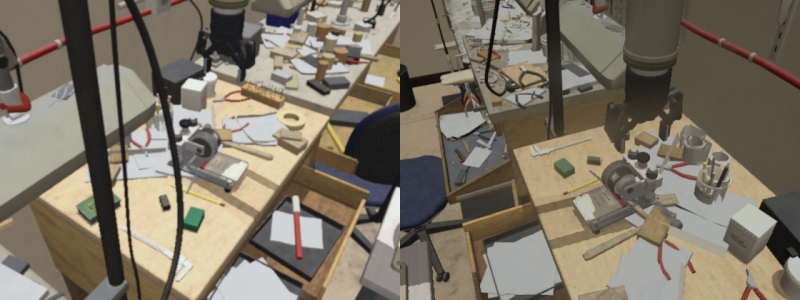

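Run:
```python
import cv2,numpy as np
a=np.load("pics/scene0.npz")["frame"][130:300,190:390];b=np.load("pics/side0.npz")["frame"][190:360,220:420]
cv2.imwrite("pics/b.png",cv2.resize(np.hstack([a,b])[...,::-1],(800,340),interpolation=cv2.INTER_CUBIC))
```

```text
(no output)
```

View pics/b.png

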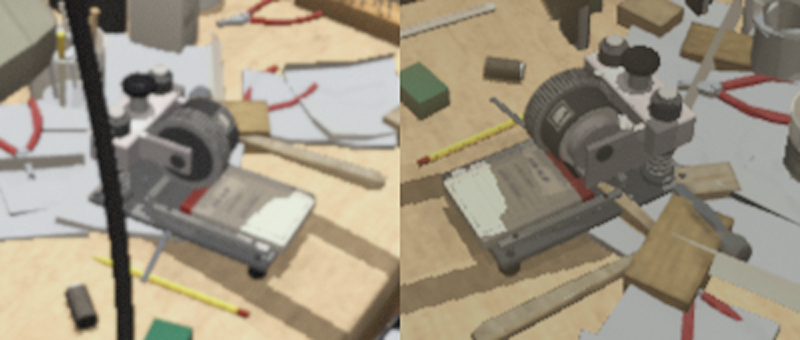

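```bash
cat > h.py <<'E'
import numpy as np,cv2
def cloud(d):
    K=d["intrinsics"];z=d["range_z"];v,u=np.indices(z.shape)
    P=np.stack([(u-K[0,2])/K[0,0]*z,(v-K[1,2])/K[1,1]*z,z],-1)
    return (P-d["t"])@d["R"]          # R^T (P-t)
def proj(d,X):
    c=d["R"]@np.asarray(X,float)+d["t"];p=d["intrinsics"]@c;return p[:2]/p[2]
E
python3 - <<'E'
from h import *
for n,(bx,by) in (("scene",(260,172)),("side",(340,220))):
    d=dict(np.load(f"pics/{n}0.npz"));P=cloud(d);c=P[by,bx];print(n,"button",c)
    ok=(d["range_z"]>0)&(np.linalg.norm(P[...,:2]-c[:2],axis=-1)<190)
    for lo,hi in((20,32),(36,43),(105,116),(116,123),(123,129),(131,142)):
        m=ok&(P[...,2]>lo)&(P[...,2]<hi)
        nn,l,st,ce=cv2.connectedComponentsWithStats(m.astype(np.uint8))
        for i in range(1,nn):
            if st[i,4]>25:
                Q=P[l==i];rc=cv2.minAreaRect(Q[:,:2].astype(np.float32))
                print(lo,hi,st[i,4],ce[i].round(),Q.mean(0).round(1),np.round(rc[0],1),np.round(rc[1],1),round(rc[2],1))
E
```

```text
scene button [648.69818782  88.05380028 134.35764472]
20 32 603 [325. 196.] [581.6 -44.3  27.1] [597.6 -50.8] [ 58.8 193.6] 65.6
20 32 112 [219. 178.] [799.5  32.2  25.8] [801.4  33.9] [59.5 13.9] 20.0
20 32 484 [200. 204.] [775.  123.7  24.2] [789.1 120.1] [105.3 127.7] 66.8
20 32 1241 [282. 240.] [580.5 114.9  25.7] [564.1 122.8] [183.3 151.6] 10.4
20 32 30 [167. 214.] [806.2 185.1  24.3] [804.6 187.1] [ 9.4 18.2] 34.0
20 32 54 [238. 227.] [667.3 135.2  24.7] [669.4 134.8] [12.9 27. ] 43.4
20 32 65 [222. 235.] [680.5 166.1  21.4] [681.7 161.2] [16.3 37.3] 31.2
20 32 58 [165. 234.] [764.1 232.6  26.6] [763.  233.6] [11.2 28.5] 44.5
20 32 68 [231. 280.] [596.2 246.5  21.1] [596.8 246.2] [11.7 36.6] 54.6
20 32 26 [270. 290.] [525.3 229.4  24.1] [525.5 228.1] [15.1  6.7] 38.6
36 43 60 [219. 173.] [799.1  33.3  39.6] [800.4  33.5] [54.9 10.6] 19.7
36 43 1424 [316. 232.] [532.2  73.2  38.2] [536.6  68.8] [106.5  81.3] 5.3
36 43 57 [269. 223.] [616.5 102.6  38.9] [617.3 101.4] [ 9.  33.5] 4.5
105 116 42 [272. 173.] [648.8  49.3 109.8] [648.4  49.5] [19.7  5.7] 64.5
105 116 44 [259. 182.] 
[... 2052 characters left out ...]
 110.8] [656.4  37.2] [12.8 26.2] 51.0
105 116 34 [438. 244.] [787.3 -18.3 111.4] [787.7 -18.3] [8.8 6.8] 75.1
105 116 31 [452. 245.] [806.8 -27.9 110.3] [807.3 -27.9] [5.7 8.4] 38.4
116 123 82 [326. 214.] [651.1 117.6 118.7] [652.6 117.4] [22.7 26.2] 64.0
116 123 394 [307. 239.] [592.7  71.8 120.1] [594.9  75.4] [54.3 48.4] 3.3
116 123 100 [353. 241.] [659.1  39.2 118.7] [660.   41.2] [24.  24.5] 59.2
123 129 33 [326. 210.] [653.4 119.9 124.6] [653.2 119.3] [13.2 12.1] 63.4
123 129 178 [303. 230.] [593.3  88.4 125.7] [594.  89.] [37.8 21.3] 6.1
123 129 44 [353. 237.] [660.4  42.5 124.6] [660.7  42.9] [12.6 12.8] 70.0
131 142 211 [340. 219.] [655.3  78.5 135.4] [656.   79.8] [28.  31.6] 60.8
```

```bash
cat >> h.py <<'E'
from scipy.spatial.transform import Rotation as Ro
YAW=5.;O=np.array([585.8,75.4,0.])
def press(p): return O+Ro.from_euler('z',YAW,degrees=True).apply(p)
def wrist(r):
    s=r.sense();d=r.snapshot("wrist")
    T=np.eye(4);T[:3,:3]=Ro.from_euler('xyz',s["tcp_rot"],degrees=True).as_matrix();T[:3,3]=s["tool_pos"]
    M=np.linalg.inv(T@d["hand_eye"]);d["R"],d["t"]=M[:3,:3],M[:3,3];return d
E
python3 - <<'E'
from h import *
from bench import r
d=wrist(r);print(d["hand_eye"].round(3).tolist(),d["intrinsics"].tolist())
w=press([8-24,-2,88+26]);print(w,proj(d,w),proj(dict(np.load("pics/side0.npz")),w))
np.savez("pics/w0.npz",**d)
s=np.load("pics/side0.npz")["frame"][225:275,275:325]
im=np.hstack([cv2.resize(d["frame"],(400,300)),cv2.resize(s,(300,300),interpolation=cv2.INTER_CUBIC)])
cv2.imwrite("pics/c.png",im[...,::-1])
E
```

```text
[[1.0, -0.001, 0.0, 0.314], [-0.001, -0.328, 0.945, -141.274], [-0.0, -0.945, -0.328, 83.614], [0.0, 0.0, 0.0, 1.0]] [[333.8280762930419, 0.0, 274.1228992159352], [0.0, 333.8280762930419, 214.93624036320628], [0.0, 0.0, 1.0]]
[570.03519632  72.01311872 114.        ] [234.01407091 115.53705216] [294.52923809 245.59916313]
```

View pics/c.png

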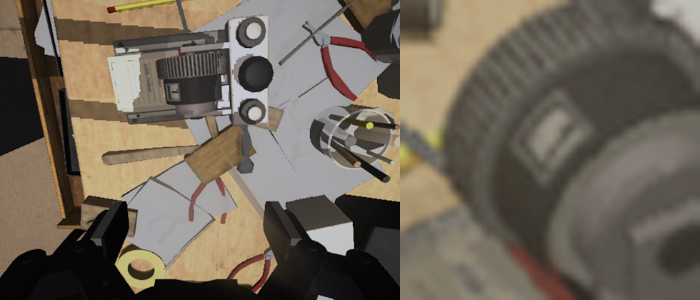

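>>> move_arm(linear=[[-0.04, 0.05, 0], [-0.1, 0.12, 0], [-0.16, 0.2, 0], [-0.22, 0.27, 0], [-0.26, 0.32, 0], [-0.273, 0.333, 0], [-0.273, 0.333, 0], [-0.273, 0.333, 0]], twist=[[0, -0.01, 0], [0, -0.02, 0], [0, -0.03, 0], [0, -0.04, 0], [0, -0.05, 0], [0, -0.0556, 0], [0, -0.0556, 0], [0, -0.0556, 0]], hand=[-1, -1, -1, -1, -1, -1, -1, -1])

```text
time: 0.82
tool_pos: [518.4, 0.0, 131.7]
tcp_rot: [-90.0, 0.0, 5.0]
ft_force: [0.0, 0.1, -0.0]
finger_gap: -0.3
```

Run:
```python
from h import *
from bench import r
s=r.sense();print({k:np.round(s[k],2).tolist() for k in("time","tool_pos","tcp_rot","ft_force","finger_gap")})
d=wrist(r);np.savez("pics/w1.npz",**d)
w=press([8-24,-2,114]);u=proj(d,w).round().astype(int);print(u)
c=d["frame"][max(u[1]-40,0):u[1]+40,u[0]-40:u[0]+40]
c=cv2.rotate(cv2.resize(c,(400,400),interpolation=cv2.INTER_CUBIC),cv2.ROTATE_90_COUNTERCLOCKWISE)
cv2.imwrite("pics/d.png",np.hstack([cv2.resize(d["frame"],(400,400)),c])[...,::-1])
```

```text
{'time': 0.82, 'tool_pos': [518.39, 0.01, 131.66], 'tcp_rot': [-90.0, 0.0, 4.98], 'ft_force': [0.0, 0.12, -0.01], 'finger_gap': -0.27}
[397 136]
```

View pics/d.png

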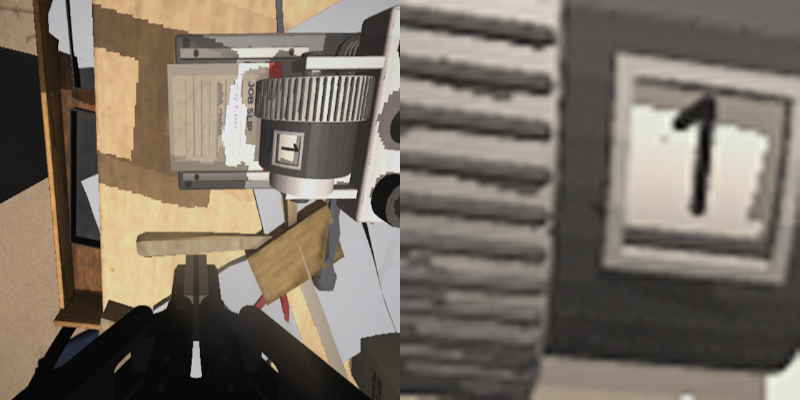

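Run:
```python
from h import *
d=dict(np.load("pics/w1.npz"));P=cloud(d);Q=Ro.from_euler('z',-YAW,degrees=True).apply((P-O).reshape(-1,3)).reshape(P.shape)
ok=(d["range_z"]>0)&(abs(Q[...,1])<70)&(abs(Q[...,0]+20)<120)
for lo,hi in((23,29),(31,37),(37.5,43),(123.5,129),(131,142)):
    m=ok&(Q[...,2]>lo)&(Q[...,2]<hi)
    nn,l,st,ce=cv2.connectedComponentsWithStats(m.astype(np.uint8))
    for i in range(1,nn):
        if st[i,4]>80:
            q=Q[l==i];rc=cv2.minAreaRect(q[:,:2].astype(np.float32))
            print(lo,hi,st[i,4],ce[i].round(),"min",np.percentile(q,1,axis=0).round(1),"max",np.percentile(q,99,axis=0).round(1),np.round(rc[0],1),np.round(rc[1],1),round(rc[2],1))
```

```text
23 29 4598 [368.  48.] min [-91.4  27.8  23.1] max [72.5 54.9 27.6] [-6.2 40.7] [173.1  28.5] 0.4
23 29 1161 [312. 193.] min [-91.2 -58.3  23.1] max [  6.2 -43.4  27. ] [-40.9 -50.4] [102.2  16.4] 0.0
31 37 95 [488.  50.] min [60.8 39.2 31.1] max [72.9 50.8 36.7] [66.4 45.7] [17.8  5.6] 54.2
31 37 2082 [340.  55.] min [-86.7  37.9  31.3] max [27.  45.  34.9] [-28.8  41.6] [118.    7.2] 0.4
31 37 8045 [303. 128.] min [-98.8 -48.1  32. ] max [ 0.6 34.5 37. ] [-46.5  -7.1] [106.1  84. ] 0.5
31 37 112 [319. 130.] min [-48.6 -12.7  35.4] max [-36.7  -0.6  37. ] [-42.3  -6.2] [ 7.7 15.2] 42.3
37.5 43 89 [494.  49.] min [60.5 38.5 37.8] max [68.6 48.3 43. ] [64.4 43.7] [12.8  5.2] 63.9
37.5 43 116 [306. 123.] min [-57.   -9.2  37.5] max [-46.7   6.6  38.9] [-52.3  -1.2] [10.4 16. ] 14.3
123.5 129 2420 [471. 103.] min [ -2.7   2.9 123.5] max [ 21.6  22.  126.6] [ 9.4 12.4] [19.3 26.1] 90.0
131 142 240 [274. 271.] min [-79.8 -59.8 134.3] max [-66.8 -58.5 141.9] [-73.3 -59.3] [ 1.5 13.2] 89.4
131 142 81 [253. 280.] min [-86.3 -63.9 136.4] max [-80.3 -62.5 141.9] [-83.4 -63.2] [1.6 6.2] 85.4
```

>>> move_arm(linear=[[-0.05, 0, 0.06], [-0.12, 0, 0.15], [-0.17, 0.03, 0.22], [-0.17, 0.1, 0.226], [-0.17, 0.19, 0.226], [-0.17, 0.27, 0.226], [-0.17, 0.32, 0.226], [-0.17, 0.335, 0.226], [-0.17, 0.335, 0.226]], twist=[[0, 0, 0], [0, 0, 0], [0, 0, 0], [0, 0, 0], [0, 0, 0], [0, 0, 0], [0, 0, 0], [0, 0, 0], [0, 0, 0]], hand=[-1, -1, -1, -1, -1, -1, -1, -1, -1])

```text
time: 1.62
tool_pos: [462.9, 63.1, 31.6]
tcp_rot: [-90.0, -0.0, 5.0]
ft_force: [-0.0, -0.3, -0.4]
finger_gap: -0.1
```

>>> move_arm(linear=[[0.012, 0, 0], [0.025, 0, 0], [0.035, 0, 0], [0.042, 0, 0], [0.05, 0, 0], [0.057, 0, 0], [0.065, 0, 0], [0.072, 0, 0], [0.08, 0, 0], [0.087, 0, 0], [0.087, 0, 0]], twist=[[0, 0, 0], [0, 0, 0], [0, 0, 0], [0, 0, 0], [0, 0, 0], [0, 0, 0], [0, 0, 0], [0, 0, 0], [0, 0, 0], [0, 0, 0], [0, 0, 0]], hand=[-1, -1, -1, -1, -1, -1, -1, -1, -1, -1, -1])

```text
time: 2.53
tool_pos: [489.4, 65.4, 31.7]
tcp_rot: [-90.0, -0.1, 5.0]
ft_force: [-0.2, 0.1, 0.4]
finger_gap: -0.0
```

Now slow, small steps up to the stop.

>>> move_arm(linear=[[0.003, 0, 0], [0.006, 0, 0], [0.01, 0, 0], [0.013, 0, 0], [0.016, 0, 0], [0.02, 0, 0], [0.02, 0, 0]], twist=[[0, 0, 0], [0, 0, 0], [0, 0, 0], [0, 0, 0], [0, 0, 0], [0, 0, 0], [0, 0, 0]], hand=[-1, -1, -1, -1, -1, -1, -1])

```text
time: 3.12
tool_pos: [495.6, 65.9, 31.8]
tcp_rot: [-90.0, -0.1, 5.0]
ft_force: [0.2, 0.1, 0.5]
finger_gap: 0.1
```

>>> move_arm(linear=[[0.003, 0, 0], [0.006, 0, 0], [0.009, 0, 0], [0.009, 0, 0]], twist=[[0, 0, 0], [0, 0, 0], [0, 0, 0], [0, 0, 0]], hand=[-1, -1, -1, -1])

```text
time: 3.45
tool_pos: [498.5, 66.2, 31.8]
tcp_rot: [-90.0, -0.1, 5.0]
ft_force: [-0.4, 0.1, -0.2]
finger_gap: -0.2
```

Run:
```python
from h import *
from bench import r
s=r.sense();print({k:np.round(s[k],2).tolist() for k in("time","tool_pos","tcp_rot","ft_force","finger_gap")})
a=r.snapshot("scene");b=r.snapshot("side")
A=cv2.resize(a["frame"][180:280,270:370],(400,400),interpolation=cv2.INTER_CUBIC);B=cv2.resize(b["frame"][240:340,220:320],(400,400),interpolation=cv2.INTER_CUBIC)
cv2.imwrite("pics/e.png",np.hstack([A,B])[...,::-1])
```

```text
{'time': 3.45, 'tool_pos': [498.52, 66.15, 31.8], 'tcp_rot': [-90.01, -0.08, 4.97], 'ft_force': [-0.36, 0.14, -0.25], 'finger_gap': -0.2}
```

View pics/e.png

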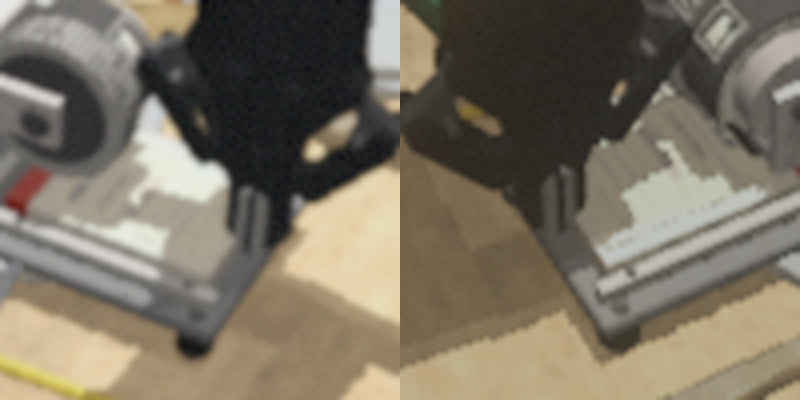

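Run:
```python
from h import *
from bench import r
for n in("scene","side"):
    d=r.snapshot(n);P=cloud(d);Q=Ro.from_euler('z',-YAW,degrees=True).apply((P-O).reshape(-1,3)).reshape(P.shape)
    ok=(d["range_z"]>0)&(abs(Q[...,1])<40)&(Q[...,0]>-90)&(Q[...,0]<20)
    for z in range(30,150,8):
        q=np.sort(Q[ok&(abs(Q[...,2]-z)<4)][:,0]);g=np.diff(q)
        i=np.argsort(g)[-2:] if len(g)>2 else []
        print(n,z,len(q),[(q[k].round(1),q[k+1].round(1)) for k in sorted(i)],q[:1].round(1),q[-1:].round(1))
    # pad top
    m=(d["range_z"]>0)&(abs(Q[...,2]-39)<2.5)&(abs(Q[...,1]+1.5)<30)&(Q[...,0]<-30)&(Q[...,0]>-110)
    print("pad near",np.percentile(Q[m][:,0],[0.5,2,5]))
```

```text
scene 30 125 [(np.float64(-61.5), np.float64(-58.6)), (np.float64(-5.4), np.float64(-2.4))] [-89.7] [18.5]
scene 38 1137 [(np.float64(-87.9), np.float64(-86.4)), (np.float64(-86.0), np.float64(-84.9))] [-88.6] [19.8]
scene 46 23 [(np.float64(-83.5), np.float64(-80.6)), (np.float64(-76.5), np.float64(9.5))] [-89.8] [9.5]
scene 54 59 [(np.float64(-76.3), np.float64(-13.9)), (np.float64(-11.9), np.float64(-9.6))] [-89.] [19.8]
scene 62 75 [(np.float64(-83.1), np.float64(-80.9)), (np.float64(-76.3), np.float64(-19.4))] [-89.1] [19.8]
scene 70 73 [(np.float64(-77.3), np.float64(-27.9)), (np.float64(1.8), np.float64(7.0))] [-89.4] [19.3]
scene 78 140 [(np.float64(-75.4), np.float64(-71.8)), (np.float64(-59.3), np.float64(-29.7))] [-88.4] [20.]
scene 86 214 [(np.float64(-74.2), np.float64(-70.3)), (np.float64(-52.3), np.float64(-31.5))] [-87.6] [18.7]
scene 94 202 [(np.float64(-76.1), np.float64(-66.4)), (np.float64(-43.6), np.float64(-31.1))] [-86.4] [19.9]
scene 102 261 [(np.float64(-73.3), np.float64(-58.4)), (np.float64(-39.1), np.float64(-30.2))] [-86.4] [19.6]
scene 110 271 [(np.float
[... 1537 characters left out ...]
de 102 256 [(np.float64(-71.0), np.float64(-56.3)), (np.float64(-36.5), np.float64(-22.0))] [-83.7] [19.8]
side 110 390 [(np.float64(-70.4), np.float64(-52.4)), (np.float64(-28.3), np.float64(-21.2))] [-89.7] [19.8]
side 118 444 [(np.float64(-60.2), np.float64(-50.1)), (np.float64(-26.2), np.float64(-20.3))] [-89.1] [19.8]
side 126 360 [(np.float64(-54.5), np.float64(-49.5)), (np.float64(-26.4), np.float64(-11.4))] [-89.9] [19.9]
side 134 97 [(np.float64(-67.9), np.float64(-65.7)), (np.float64(-49.5), np.float64(-44.5))] [-89.6] [-36.8]
side 142 37 [(np.float64(-79.9), np.float64(-77.8)), (np.float64(-69.9), np.float64(-58.7))] [-79.9] [-46.]
pad near [-94.00709191 -88.04876701 -79.10527983]
```

>>> move_arm(linear=[[-0.01, 0, 0], [-0.01, 0, 0], [-0.01, 0, 0], [-0.01, 0, 0], [-0.005, 0, 0], [0, 0, 0], [0.003, 0, 0], [0.006, 0, 0], [0.008, 0, 0], [0.008, 0, 0]], twist=[[0, 0, -0.04], [0, 0, -0.1], [0, 0, -0.15], [0, 0, -0.17], [0, 0, -0.17], [0, 0, -0.17], [0, 0, -0.17], [0, 0, -0.17], [0, 0, -0.17], [0, 0, -0.17]], hand=[-1, -1, -1, -1, -1, -1, -1, -1, -1, -1])

```text
time: 4.48
tool_pos: [501.4, 66.4, 32.0]
tcp_rot: [-90.0, -15.4, 5.0]
ft_force: [0.7, -0.2, -0.5]
finger_gap: 0.2
```

>>> move_arm(linear=[[0.0032, 0.0009, 0], [0.0064, 0.0018, 0], [0.0096, 0.0027, 0], [0.0096, 0.0027, 0]], twist=[[0, 0, 0], [0, 0, 0], [0, 0, 0], [0, 0, 0]], hand=[-1, -1, -1, -1])

```text
time: 4.82
tool_pos: [504.5, 66.6, 31.9]
tcp_rot: [-90.0, -15.4, 5.0]
ft_force: [-0.3, -0.4, -0.3]
finger_gap: -0.2
```

>>> move_arm(linear=[[0.0032, 0.0009, 0], [0.0064, 0.0018, 0], [0.0064, 0.0018, 0]], twist=[[0, 0, 0], [0, 0, 0], [0, 0, 0]], hand=[-1, -1, -1])

```text
time: 5.07
tool_pos: [506.4, 66.8, 31.8]
tcp_rot: [-90.0, -15.3, 5.0]
ft_force: [-1.4, -0.7, 0.4]
finger_gap: 0.2
```

>>> move_arm(linear=[[0.0032, 0.0009, 0], [0.0064, 0.0018, 0], [0.0064, 0.0018, 0]], twist=[[0, 0, 0], [0, 0, 0], [0, 0, 0]], hand=[-1, -1, -1])

```text
time: 5.32
tool_pos: [507.0, 66.8, 31.1]
tcp_rot: [-90.0, -15.1, 5.0]
ft_force: [-11.1, -1.3, 8.2]
finger_gap: -0.0
```

Run:
```python
from h import *
from bench import r
s=r.sense();print({k:np.round(s[k],2).tolist() for k in("time","tool_pos","tcp_rot","ft_force","finger_gap")})
I=[]
for n,(y0,x0) in(("scene",(180,270)),("side",(240,220))):
    d=r.snapshot(n);P=cloud(d);Q=Ro.from_euler('z',-YAW,degrees=True).apply((P-O).reshape(-1,3)).reshape(P.shape)
    I.append(cv2.resize(d["frame"][y0:y0+100,x0:x0+100],(400,400),interpolation=cv2.INTER_CUBIC))
    for lo,hi in((-36,-20),(20,34)):
        m=(d["range_z"]>0)&(abs(Q[...,2]-38.5)<2)&(Q[...,1]>lo)&(Q[...,1]<hi)&(Q[...,0]<-30)&(Q[...,0]>-110)
        print(n,lo,m.sum(),np.percentile(Q[m][:,0],[0.5,2,5]) if m.sum() else 0)
cv2.imwrite("pics/f.png",np.hstack(I)[...,::-1])
```

```text
{'time': 5.32, 'tool_pos': [506.96, 66.85, 31.12], 'tcp_rot': [-90.01, -15.13, 4.98], 'ft_force': [-11.12, -1.34, 8.24], 'finger_gap': -0.04}
scene -36 85 [-62.76610397 -62.64734964 -60.58949888]
scene 20 129 [-74.96716436 -74.47897118 -72.80661129]
side -36 181 [-73.01485893 -71.89696539 -70.85388802]
side 20 40 [-57.79364612 -56.84824797 -53.12405568]
```

View pics/f.png

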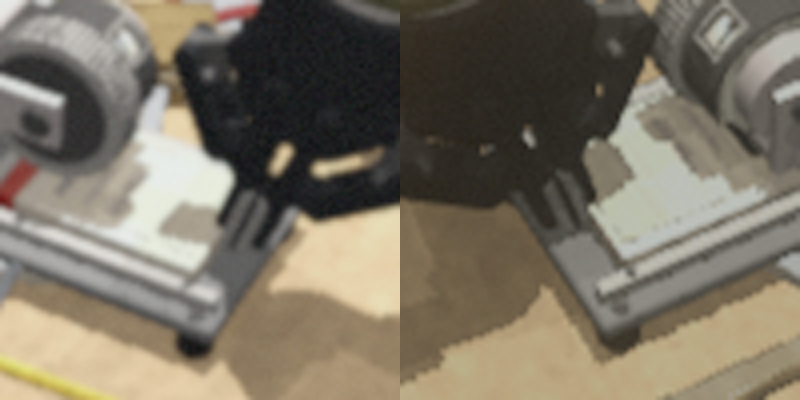

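>>> move_arm(linear=[[-0.0386, -0.0104, 0], [-0.0966, -0.0261, 0], [-0.0661, -0.1388, 0], [-0.0313, -0.2676, 0], [0.0008, -0.3867, 0], [0.0974, -0.3606, 0.01], [0.21, -0.33, 0.025], [0.323, -0.3, 0.04], [0.41, -0.276, 0.048], [0.41, -0.276, 0.048], [0.41, -0.276, 0.048]], twist=[[0, 0, 0], [0, 0, 0], [0, 0, 0.04], [0, 0, 0.1], [0, 0, 0.15], [0, 0, 0.168], [0, 0, 0.168], [0, 0, 0.168], [0, 0, 0.168], [0, 0, 0.168], [0, 0, 0.168]], hand=[-1, -1, -1, -1, -1, -1, -1, -1, -1, -1, -1])

```text
time: 6.33
tool_pos: [603.1, 89.8, 142.1]
tcp_rot: [-90.0, 0.1, 5.0]
ft_force: [-0.9, 0.7, -0.8]
finger_gap: -0.1
```

>>> move_arm(linear=[[0, 0.02, 0], [0, 0.037, 0], [0, 0.046, 0], [0, 0.049, 0], [0, 0.049, 0]], twist=[[0, 0, 0], [0, 0, 0], [0, 0, 0], [0, 0, 0], [0, 0, 0]], hand=[-1, -1, -1, -1, -1])

```text
time: 6.75
tool_pos: [602.4, 89.7, 127.1]
tcp_rot: [-90.0, 0.1, 5.0]
ft_force: [-0.4, -0.3, 0.1]
finger_gap: -0.4
```

>>> move_arm(linear=[[0, 0.002, 0], [0, 0.0033, 0], [0, 0.0033, 0]], twist=[[0, 0, 0], [0, 0, 0], [0, 0, 0]], hand=[-1, -1, -1])

```text
time: 7.0
tool_pos: [602.4, 89.7, 126.5]
tcp_rot: [-90.0, 0.1, 5.0]
ft_force: [-0.0, 0.1, 0.6]
finger_gap: 0.2
```

>>> move_arm(linear=[[0, 0.0018, 0], [0, 0.0018, 0], [0, 0.0018, 0]], twist=[[0, 0, 0], [0, 0, 0], [0, 0, 0]], hand=[-1, -1, -1])

```text
time: 7.25
tool_pos: [602.6, 89.7, 126.4]
tcp_rot: [-90.0, 0.0, 5.0]
ft_force: [-1.3, -0.0, 3.2]
finger_gap: 0.1
```

>>> move_arm(linear=[[0, 0.0015, 0], [0, 0.0015, 0], [0, 0.0015, 0]], twist=[[0, 0, 0], [0, 0, 0], [0, 0, 0]], hand=[-1, -1, -1])

```text
time: 7.5
tool_pos: [602.9, 89.7, 126.4]
tcp_rot: [-90.0, -0.0, 5.0]
ft_force: [-0.9, 0.2, 4.9]
finger_gap: -0.0
```

>>> move_arm(linear=[[0, 0.0024, 0], [-0.007, 0.0026, 0], [-0.015, 0.0026, 0], [-0.023, 0.0026, 0], [-0.031, 0.0026, 0], [-0.039, 0.0026, 0], [-0.047, 0.0026, 0], [-0.055, 0.0026, 0], [-0.063, 0.0026, 0]], twist=[[0, 0, 0], [0, 0, 0], [0, 0, 0], [0, 0, 0], [0, 0, 0], [0, 0, 0], [0, 0, 0], [0, 0, 0], [0, 0, 0]], hand=[-1, -1, -1, -1, -1, -1, -1, -1, -1])

```text
time: 8.25
tool_pos: [583.9, 88.0, 125.9]
tcp_rot: [-90.0, -0.0, 5.0]
ft_force: [-1.4, -1.1, 6.0]
finger_gap: 0.3
```

>>> move_arm(linear=[[0, -0.03, 0], [-0.05, -0.04, -0.05], [-0.12, -0.04, -0.13], [-0.19, -0.04, -0.21], [-0.23, -0.03, -0.26], [-0.243, -0.025, -0.273], [-0.243, -0.025, -0.273]], twist=[[0, 0, 0], [0, 0, 0], [0, 0, 0], [0, 0, 0], [0, 0, 0], [0, 0, 0], [0, 0, 0]], hand=[-1, -1, -1, -1, -1, -1, -1])

```text
time: 8.83
tool_pos: [517.3, -0.8, 133.0]
tcp_rot: [-90.0, 0.0, 4.9]
ft_force: [-0.2, 0.3, 0.2]
finger_gap: -0.1
```

```bash
cat > look.py <<'E'
from h import *
from bench import r
import sys
s=r.sense();print({k:np.round(s[k],2).tolist() for k in("time","tool_pos","tcp_rot","ft_force")})
d=wrist(r);u=proj(d,press([-16,-2,114])).round().astype(int);print(u)
b=r.snapshot("side");e=proj(b,press([-16,-2,114])).round().astype(int)
f=lambda im,u,k:cv2.resize(im[max(u[1]-k,0):u[1]+k,u[0]-k:u[0]+k],(400,400),interpolation=cv2.INTER_CUBIC)
c=cv2.rotate(f(d["frame"],u,30),cv2.ROTATE_90_COUNTERCLOCKWISE)
cv2.imwrite(sys.argv[1],np.hstack([c,f(b["frame"],e,16)])[...,::-1])
E
python3 look.py pics/g.png
```

```text
{'time': 8.83, 'tool_pos': [517.33, -0.78, 132.96], 'tcp_rot': [-90.01, 0.05, 4.87], 'ft_force': [-0.23, 0.31, 0.19]}
[399 134]
```

View pics/g.png

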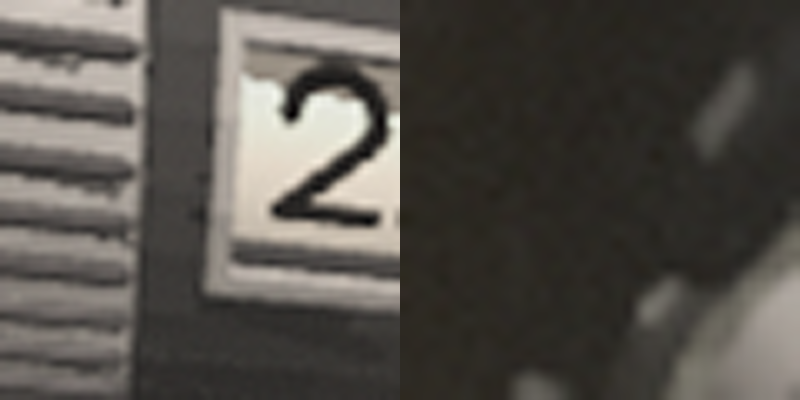

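>>> move_arm(linear=[[0.03, -0.02, 0.03], [0.09, -0.02, 0.09], [0.17, -0.02, 0.16], [0.25, -0.02, 0.23], [0.3, -0.01, 0.265], [0.311, 0.01, 0.275], [0.311, 0.018, 0.275], [0.311, 0.018, 0.275]], twist=[[0, 0, 0], [0, 0, 0], [0, 0, 0], [0, 0, 0], [0, 0, 0], [0, 0, 0], [0, 0, 0], [0, 0, 0]], hand=[-1, -1, -1, -1, -1, -1, -1, -1])

```text
time: 9.6
tool_pos: [603.6, 91.3, 126.7]
tcp_rot: [-90.0, 0.1, 5.0]
ft_force: [0.6, -1.2, 0.2]
finger_gap: -0.1
```

>>> move_arm(linear=[[0, 0, -0.005], [0, 0.0015, -0.005], [0, 0.003, -0.005], [0, 0.003, -0.005]], twist=[[0, 0, 0], [0, 0, 0], [0, 0, 0], [0, 0, 0]], hand=[-1, -1, -1, -1])

```text
time: 9.93
tool_pos: [603.6, 89.5, 126.4]
tcp_rot: [-90.0, 0.1, 5.0]
ft_force: [-0.8, 0.7, 1.9]
finger_gap: -0.3
```

>>> move_arm(linear=[[0, 0.0015, 0], [0, 0.0027, 0], [-0.007, 0.0027, 0], [-0.015, 0.0027, 0], [-0.023, 0.0027, 0], [-0.031, 0.0027, 0], [-0.039, 0.0027, 0], [-0.047, 0.0027, 0], [-0.055, 0.0027, 0], [-0.063, 0.0027, 0]], twist=[[0, 0, 0], [0, 0, 0], [0, 0, 0], [0, 0, 0], [0, 0, 0], [0, 0, 0], [0, 0, 0], [0, 0, 0], [0, 0, 0], [0, 0, 0]], hand=[-1, -1, -1, -1, -1, -1, -1, -1, -1, -1])

```text
time: 10.77
tool_pos: [584.4, 87.5, 125.9]
tcp_rot: [-90.0, 0.1, 5.0]
ft_force: [-0.3, 0.5, 4.9]
finger_gap: -0.2
```

>>> move_arm(linear=[[0, -0.02, 0], [0.02, -0.025, 0.001], [0.05, -0.02, 0.002], [0.065, -0.01, 0.002], [0.065, -0.004, 0.002]], twist=[[0, 0, 0], [0, 0, 0], [0, 0, 0], [0, 0, 0], [0, 0, 0]], hand=[-1, -1, -1, -1, -1])

```text
time: 11.18
tool_pos: [604.5, 89.8, 126.5]
tcp_rot: [-90.0, 0.1, 5.0]
ft_force: [0.6, 1.2, -0.6]
finger_gap: 0.2
```

Run:
```python
from h import *
from bench import r
b=r.snapshot("side")["frame"];a=np.load("pics/side0.npz")["frame"]
s=r.sense();print(s["tool_pos"],s["ft_force"])
cv2.imwrite("pics/h.png",np.hstack([cv2.resize(i[230:262,284:316],(400,400),interpolation=cv2.INTER_CUBIC) for i in(a,b)])[...,::-1])
```

```text
[603.90821792  89.74958746 126.10228309] [2.44995075 0.36096754 4.14400971]
```

View pics/h.png

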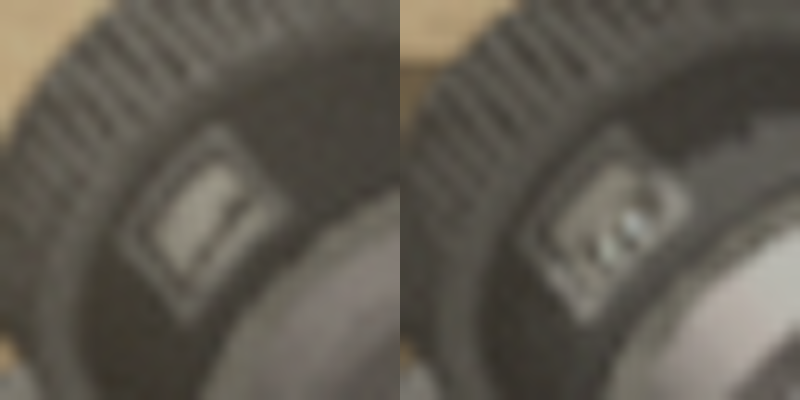

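>>> move_arm(linear=[[0, 0.001, 0], [0, 0.0018, 0], [-0.007, 0.0018, 0], [-0.015, 0.0018, 0], [-0.023, 0.0018, 0], [-0.031, 0.0018, 0], [-0.039, 0.0018, 0], [-0.047, 0.0018, 0], [-0.055, 0.0018, 0], [-0.063, 0.0018, 0], [-0.067, 0.0018, 0]], twist=[[0, 0, 0], [0, 0, 0], [0, 0, 0], [0, 0, 0], [0, 0, 0], [0, 0, 0], [0, 0, 0], [0, 0, 0], [0, 0, 0], [0, 0, 0], [0, 0, 0]], hand=[-1, -1, -1, -1, -1, -1, -1, -1, -1, -1, -1])

```text
time: 12.15
tool_pos: [582.9, 87.8, 125.8]
tcp_rot: [-90.0, 0.2, 5.0]
ft_force: [-1.9, 0.3, 5.2]
finger_gap: 0.0
```

Go to the viewing pose to check the count (as before).

>>> move_arm(linear=[[0, -0.03, 0], [-0.05, -0.04, -0.05], [-0.12, -0.04, -0.13], [-0.19, -0.04, -0.21], [-0.23, -0.03, -0.26], [-0.243, -0.025, -0.273], [-0.243, -0.025, -0.273]], twist=[[0, 0, 0], [0, 0, 0], [0, 0, 0], [0, 0, 0], [0, 0, 0], [0, 0, 0], [0, 0, 0]], hand=[-1, -1, -1, -1, -1, -1, -1])

```text
time: 12.73
tool_pos: [516.0, -0.9, 133.1]
tcp_rot: [-90.0, 0.3, 4.9]
ft_force: [0.1, 0.6, -1.1]
finger_gap: -0.2
```

```bash
python3 look.py pics/i.png
```

```text
{'time': 12.73, 'tool_pos': [516.03, -0.91, 133.12], 'tcp_rot': [-90.01, 0.3, 4.87], 'ft_force': [0.15, 0.63, -1.06]}
[402 134]
```

View pics/i.png

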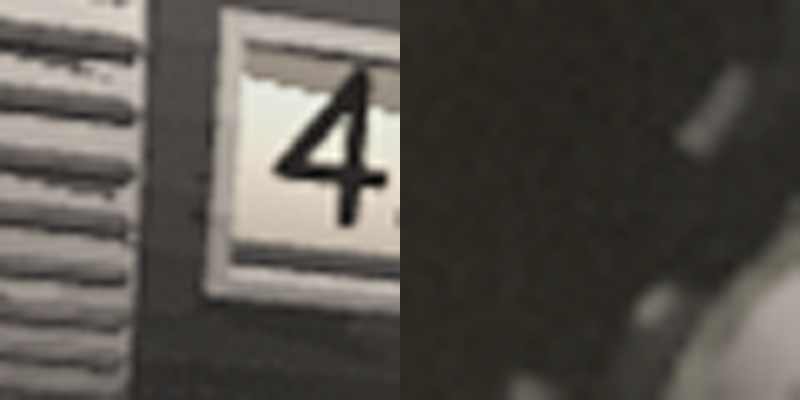

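>>> move_arm(linear=[[0.03, -0.02, 0.03], [0.09, -0.02, 0.09], [0.17, -0.02, 0.16], [0.25, -0.02, 0.23], [0.3, -0.01, 0.262], [0.316, 0.01, 0.272], [0.316, 0.018, 0.272], [0.316, 0.018, 0.272], [0.316, 0.02, 0.272]], twist=[[0, 0, -0.003], [0, 0, -0.003], [0, 0, -0.003], [0, 0, -0.003], [0, 0, -0.003], [0, 0, -0.003], [0, 0, -0.003], [0, 0, -0.003], [0, 0, -0.003]], hand=[-1, -1, -1, -1, -1, -1, -1, -1, -1])

```text
time: 13.58
tool_pos: [604.1, 89.7, 126.9]
tcp_rot: [-90.0, 0.0, 5.0]
ft_force: [-0.2, -0.9, -0.5]
finger_gap: 0.1
```

>>> move_arm(linear=[[0, 0.002, 0], [0, 0.003, 0], [0, 0.003, 0]], twist=[[0, 0, 0], [0, 0, 0], [0, 0, 0]], hand=[-1, -1, -1])

```text
time: 13.83
tool_pos: [603.9, 89.1, 126.4]
tcp_rot: [-90.0, -0.0, 4.9]
ft_force: [-0.5, 0.8, 0.4]
finger_gap: 0.0
```

>>> move_arm(linear=[[0, 0.0015, 0], [0, 0.0027, 0], [-0.007, 0.0027, 0], [-0.015, 0.0027, 0.001], [-0.023, 0.0027, 0.001], [-0.031, 0.0027, 0.001], [-0.039, 0.0027, 0.001], [-0.047, 0.0027, 0.001], [-0.055, 0.0027, 0.001], [-0.063, 0.0027, 0.001], [-0.066, 0.0027, 0.001]], twist=[[0, 0, 0], [0, 0, 0], [0, 0, 0], [0, 0, 0], [0, 0, 0], [0, 0, 0], [0, 0, 0], [0, 0, 0], [0, 0, 0], [0, 0, 0], [0, 0, 0]], hand=[-1, -1, -1, -1, -1, -1, -1, -1, -1, -1, -1])

```text
time: 14.75
tool_pos: [583.4, 87.4, 125.8]
tcp_rot: [-90.0, 0.0, 4.9]
ft_force: [-1.6, -1.9, 5.0]
finger_gap: -0.1
```

>>> move_arm(linear=[[0, -0.02, 0], [0.02, -0.025, 0.001], [0.05, -0.02, 0.002], [0.065, -0.01, 0.002], [0.067, -0.004, 0.002], [0.067, -0.001, 0.002]], twist=[[0, 0, 0], [0, 0, 0], [0, 0, 0], [0, 0, 0], [0, 0, 0], [0, 0, 0]], hand=[-1, -1, -1, -1, -1, -1])

```text
time: 15.25
tool_pos: [603.7, 89.8, 125.7]
tcp_rot: [-90.0, 0.0, 4.9]
ft_force: [0.8, -1.1, 5.9]
finger_gap: 0.2
```

>>> move_arm(linear=[[0, 0.0005, 0], [0, 0.0007, 0], [-0.007, 0.0007, 0], [-0.015, 0.0007, 0], [-0.023, 0.0007, 0], [-0.031, 0.0007, 0], [-0.039, 0.0007, 0], [-0.047, 0.0007, 0], [-0.055, 0.0007, 0], [-0.063, 0.0007, 0], [-0.066, 0.0007, 0]], twist=[[0, 0, 0], [0, 0, 0], [0, 0, 0], [0, 0, 0], [0, 0, 0], [0, 0, 0], [0, 0, 0], [0, 0, 0], [0, 0, 0], [0, 0, 0], [0, 0, 0]], hand=[-1, -1, -1, -1, -1, -1, -1, -1, -1, -1, -1])

```text
time: 16.17
tool_pos: [583.0, 88.0, 125.7]
tcp_rot: [-90.0, 0.1, 4.9]
ft_force: [-1.5, 0.3, 5.8]
finger_gap: 0.2
```

>>> move_arm(linear=[[0, -0.03, 0], [-0.05, -0.04, -0.05], [-0.12, -0.04, -0.13], [-0.19, -0.04, -0.21], [-0.23, -0.03, -0.26], [-0.243, -0.025, -0.273], [-0.243, -0.025, -0.273]], twist=[[0, 0, 0], [0, 0, 0], [0, 0, 0], [0, 0, 0], [0, 0, 0], [0, 0, 0], [0, 0, 0]], hand=[-1, -1, -1, -1, -1, -1, -1])

```text
time: 16.75
tool_pos: [516.1, -0.6, 133.0]
tcp_rot: [-90.0, 0.2, 4.8]
ft_force: [-0.0, 0.6, 0.1]
finger_gap: 0.1
```

```bash
python3 look.py pics/j.png
```

```text
{'time': 16.75, 'tool_pos': [516.12, -0.65, 132.99], 'tcp_rot': [-90.02, 0.19, 4.8], 'ft_force': [-0.04, 0.62, 0.07]}
[401 134]
```

View pics/j.png

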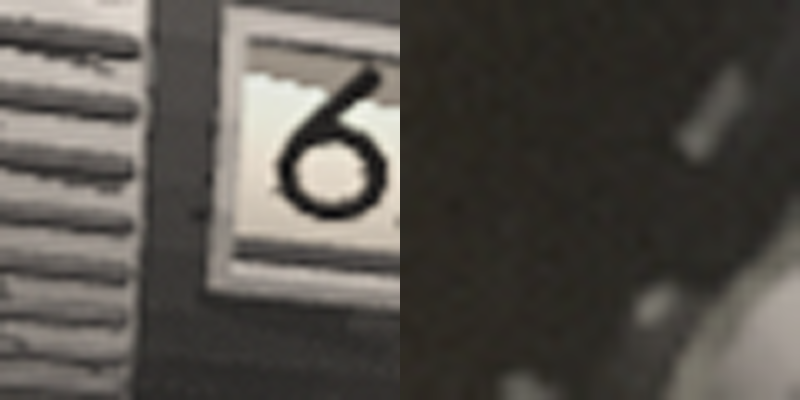

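The window shows 6, so one more stroke.

>>> move_arm(linear=[[0.03, -0.02, 0.03], [0.09, -0.02, 0.09], [0.17, -0.02, 0.16], [0.25, -0.02, 0.23], [0.3, -0.01, 0.262], [0.316, 0.01, 0.272], [0.316, 0.018, 0.272], [0.316, 0.018, 0.272], [0.316, 0.02, 0.272]], twist=[[0, -0.002, -0.002], [0, -0.002, -0.002], [0, -0.002, -0.002], [0, -0.002, -0.002], [0, -0.002, -0.002], [0, -0.002, -0.002], [0, -0.002, -0.002], [0, -0.002, -0.002], [0, -0.002, -0.002]], hand=[-1, -1, -1, -1, -1, -1, -1, -1, -1])

```text
time: 17.6
tool_pos: [604.2, 89.6, 126.9]
tcp_rot: [-90.0, 0.0, 5.1]
ft_force: [-0.4, 0.4, 0.3]
finger_gap: -0.3
```

>>> move_arm(linear=[[0, 0.002, 0], [0, 0.003, 0], [0, 0.003, 0]], twist=[[0, 0, 0], [0, 0, 0], [0, 0, 0]], hand=[-1, -1, -1])

```text
time: 17.85
tool_pos: [604.0, 89.1, 126.4]
tcp_rot: [-90.0, -0.0, 5.0]
ft_force: [-1.5, -0.9, 0.6]
finger_gap: -0.3
```

>>> move_arm(linear=[[0, 0.0015, 0], [0, 0.0027, 0], [-0.007, 0.0027, 0], [-0.015, 0.0027, 0.001], [-0.023, 0.0027, 0.001], [-0.031, 0.0027, 0.001], [-0.039, 0.0027, 0.001], [-0.047, 0.0027, 0.001], [-0.055, 0.0027, 0.001], [-0.063, 0.0027, 0.001], [-0.066, 0.0027, 0.001]], twist=[[0, 0, 0], [0, 0, 0], [0, 0, 0], [0, 0, 0], [0, 0, 0], [0, 0, 0], [0, 0, 0], [0, 0, 0], [0, 0, 0], [0, 0, 0], [0, 0, 0]], hand=[-1, -1, -1, -1, -1, -1, -1, -1, -1, -1, -1])

```text
time: 18.77
tool_pos: [583.4, 87.1, 125.7]
tcp_rot: [-90.1, 0.0, 5.0]
ft_force: [-2.4, -3.9, 5.9]
finger_gap: -0.2
```

>>> move_arm(linear=[[0, -0.03, 0], [-0.05, -0.04, -0.05], [-0.12, -0.04, -0.13], [-0.19, -0.04, -0.21], [-0.23, -0.03, -0.26], [-0.243, -0.025, -0.273], [-0.243, -0.025, -0.273]], twist=[[0, 0, 0], [0, 0, 0], [0, 0, 0], [0, 0, 0], [0, 0, 0], [0, 0, 0], [0, 0, 0]], hand=[-1, -1, -1, -1, -1, -1, -1])

```text
time: 19.35
tool_pos: [516.8, -1.5, 133.0]
tcp_rot: [-90.0, 0.1, 4.9]
ft_force: [-0.5, 0.2, -0.4]
finger_gap: 0.0
```

```bash
sed -i 's/^cv2.imwrite.*/w=cv2.resize(d["frame"],(400,400),interpolation=cv2.INTER_AREA)\ncv2.imwrite(sys.argv[1],np.hstack([c,w])[...,::-1])/' look.py; python3 look.py pics/k.png
```

```text
{'time': 19.35, 'tool_pos': [516.76, -1.54, 132.98], 'tcp_rot': [-90.04, 0.13, 4.91], 'ft_force': [-0.5, 0.23, -0.39]}
[401 132]
```

View pics/k.png

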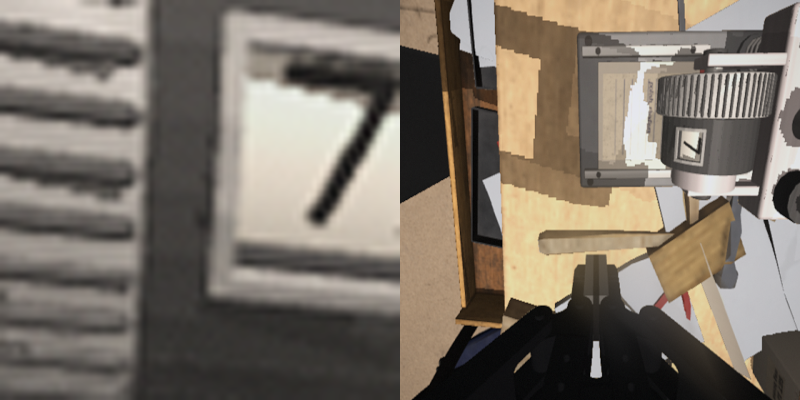

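>>> move_arm(linear=[[0.02, -0.07, 0.01], [0.09, -0.1, 0.04], [0.19, -0.1, 0.09], [0.29, -0.1, 0.14], [0.38, -0.09, 0.185], [0.455, -0.07, 0.22], [0.482, -0.057, 0.234], [0.482, -0.04, 0.234], [0.482, -0.03, 0.234], [0.482, -0.025, 0.234]], twist=[[0, 0, 0], [0, 0, 0], [0, 0, 0], [0, 0, 0], [0, 0, 0], [0, 0, 0], [0, 0, 0], [0, 0, 0], [0, 0, 0], [0, 0, 0]], hand=[-1, -1, -1, -1, -1, -1, -1, -1, -1, -1])

```text
time: 20.28
tool_pos: [654.9, 82.1, 139.7]
tcp_rot: [-90.0, 0.2, 5.0]
ft_force: [0.2, -0.6, -0.1]
finger_gap: -0.3
```

>>> move_arm(linear=[[0, 0.004, 0], [0, 0.008, 0], [0, 0.011, 0], [0, 0.013, 0], [0, 0.013, 0]], twist=[[0, 0, 0], [0, 0, 0], [0, 0, 0], [0, 0, 0], [0, 0, 0]], hand=[-1, -1, -1, -1, -1])

```text
time: 20.7
tool_pos: [654.8, 81.7, 136.6]
tcp_rot: [-90.1, 0.1, 5.0]
ft_force: [-0.8, -1.1, 2.9]
finger_gap: -0.2
```

>>> move_arm(linear=[[0, 0.0017, 0], [0, 0.0033, 0], [0, 0.005, 0], [0, 0.005, 0]], twist=[[0, 0, 0], [0, 0, 0], [0, 0, 0], [0, 0, 0]], hand=[-1, -1, -1, -1])

```text
time: 21.03
tool_pos: [655.1, 81.6, 135.9]
tcp_rot: [-90.1, 0.1, 5.0]
ft_force: [-3.4, -0.5, 5.9]
finger_gap: -0.2
```

>>> move_arm(linear=[[0, 0.003, 0], [0, 0.005, 0], [0, 0.007, 0], [0, 0.007, 0]], twist=[[0, 0, 0], [0, 0, 0], [0, 0, 0], [0, 0, 0]], hand=[-1, -1, -1, -1])

```text
time: 21.37
tool_pos: [655.1, 81.6, 134.7]
tcp_rot: [-90.1, 0.1, 5.0]
ft_force: [-4.3, -1.6, 7.6]
finger_gap: 0.2
```

>>> move_arm(linear=[[0, 0.004, 0], [0, 0.006, 0], [0, 0.0073, 0], [0, 0.0073, 0]], twist=[[0, 0, 0], [0, 0, 0], [0, 0, 0], [0, 0, 0]], hand=[-1, -1, -1, -1])

```text
time: 21.7
tool_pos: [655.2, 81.6, 134.0]
tcp_rot: [-90.1, 0.1, 5.0]
ft_force: [-7.6, -1.0, 10.7]
finger_gap: -0.1
```

>>> move_arm(linear=[[-0.002, 0.005, 0], [-0.003, 0.0065, 0], [-0.003, 0.0077, 0], [-0.003, 0.0077, 0], [-0.003, 0.0077, 0]], twist=[[0, 0, 0], [0, 0, 0], [0, 0, 0], [0, 0, 0], [0, 0, 0]], hand=[-1, -1, -1, -1, -1])

```text
time: 22.12
tool_pos: [655.1, 81.6, 134.0]
tcp_rot: [-90.1, -0.1, 5.0]
ft_force: [-5.5, -0.5, 12.1]
finger_gap: 0.4
```

>>> move_arm(linear=[[-0.004, 0.0085, 0], [-0.005, 0.0095, 0], [-0.006, 0.0105, 0], [-0.006, 0.0105, 0], [-0.006, 0.0105, 0]], twist=[[0, 0, 0], [0, 0, 0], [0, 0, 0], [0, 0, 0], [0, 0, 0]], hand=[-1, -1, -1, -1, -1])

```text
time: 22.53
tool_pos: [655.1, 81.6, 134.0]
tcp_rot: [-90.1, -0.4, 5.0]
ft_force: [-3.2, -0.4, 14.4]
finger_gap: 0.1
```

>>> move_arm(linear=[[-0.006, 0.012, 0], [-0.006, 0.0135, 0], [-0.006, 0.0145, 0], [-0.006, 0.0145, 0], [-0.006, 0.0145, 0]], twist=[[0, 0, 0], [0, 0, 0], [0, 0, 0], [0, 0, 0], [0, 0, 0]], hand=[-1, -1, -1, -1, -1])

```text
time: 22.95
tool_pos: [655.2, 81.6, 133.9]
tcp_rot: [-90.1, -0.7, 5.0]
ft_force: [-7.5, -0.3, 20.5]
finger_gap: 0.4
```

>>> move_arm(linear=[[-0.003, 0.007, 0], [0, 0, 0], [0, -0.008, 0], [0, -0.03, 0], [0, -0.08, 0], [0, -0.15, 0], [0, -0.22, 0], [0, -0.26, 0], [0, -0.26, 0]], twist=[[0, 0, 0], [0, 0, 0], [0, 0, 0], [0, 0, 0], [0, 0, 0], [0, 0, 0], [0, 0, 0], [0, 0, 0], [0, 0, 0]], hand=[-1, -1, -1, -1, -1, -1, -1, -1, -1])

```text
time: 23.7
tool_pos: [656.2, 81.8, 216.1]
tcp_rot: [-90.1, -1.0, 5.0]
ft_force: [1.1, -0.7, -0.6]
finger_gap: -0.2
```

Run:
```python
from h import *
from bench import r
s=r.sense();print(s["time"],s["tool_pos"],s["ft_force"],s["tcp_rot"])
I=[]
for n in("scene","side"):
    d=r.snapshot(n);I.append(d["frame"]);P=cloud(d);Q=Ro.from_euler('z',-YAW,degrees=True).apply((P-O).reshape(-1,3)).reshape(P.shape)
    m=(d["range_z"]>0)&(abs(Q[...,0]-9)<10)&(abs(Q[...,1]-12.7)<8)&(Q[...,2]>110)&(Q[...,2]<135);print(n,"wheel top z",np.percentile(Q[m][:,2],95).round(1))
    m=(d["range_z"]>0)&(np.hypot(Q[...,0]-70,Q[...,1])<8)&(Q[...,2]>120)&(Q[...,2]<150);print("button z",np.percentile(Q[m][:,2],90).round(1))
    lo,hi=(20,34) if n=="scene" else (-36,-20)
    m=(d["range_z"]>0)&(abs(Q[...,2]-38.5)<2)&(Q[...,1]>lo)&(Q[...,1]<hi)&(Q[...,0]<-30)&(Q[...,0]>-110);print("pad near",np.percentile(Q[m][:,0],[0.5,2,5]).round(1))
A=cv2.resize(I[0][130:330,170:370],(400,400));B=cv2.resize(I[1][170:370,200:400],(400,400))
cv2.imwrite("pics/l.png",np.hstack([A,B])[...,::-1])
```

```text
23.7 [656.21543066  81.79063748 216.0878235 ] [ 1.05662902 -0.68599711 -0.63921062] [-90.11516375  -1.00821436   5.00230439]
scene wheel top z 127.6
button z 137.3
pad near [-74.9 -74.1 -72.9]
side wheel top z 128.2
button z 138.1
pad near [-73.2 -72.6 -71.6]
```

View pics/l.png

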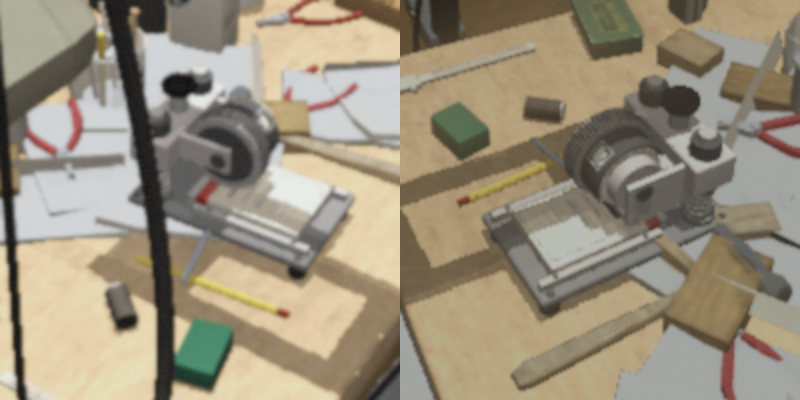

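```bash
python3 -c "
from bench import r
print(r.hand_in())"
```

```text
the job is handed in; nothing more can be done
None
```

The slip is marked with batch number 7 and the job is handed in, with the robot clear, after about 24 s of the 72 s allowed.

- **Pad:** I pushed it home with the shut fingertips until it stopped hard, with about 11 N along the push and 8 N upward (14 N in all). Its near end measured the same in both cameras before and after the print, within 0.3 mm.
- **Wheel:** It took six one-click rubs at 5 to 6 N to go from 1 to 7. The head sank about 0.7 mm, short of the 2 mm at which the foot meets the slip. I read 1, 2, 4, 6 and 7 in the wrist camera; 3 and 5 were not clearly read. The 7 sat at the same height in the window as the earlier numbers.
- **Print:** I pressed the button to 20.5 N downward. There was also about 7.5 N sideways, so roughly 22 N in all. Readings came only between moves, so a brief higher peak would not have shown.
- **Last check:** The head is back up. The wheel top read 127.6 and 128.2 mm against a nominal 126, and the button 137.3 and 138.1 mm against 136, within the cameras' 2 mm calibration or just past it. The pencil, loupe and wax block look undisturbed in the last pictures, though I did not measure them. I did not view the mark on the slip or re-read the window after printing.

I viewed 12 pictures, two over the budget of 10.

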